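# Cap a square bottle for the autoclave: down to the stop, back a quarter turn, hold

### The arm

A 6-joint arm with a two-finger parallel gripper is mounted at the origin on a cart in front of the work surface, level with it; the furniture and walls round the work are solid. World frame = base frame: x ahead of the robot, y to its left, z up, the work surface at z = 0. Lengths are in m, angles in rad, forces in N, time in s.
With the tool pointing down it reaches from about 0.35 to 0.725 m from the base axis. Payload 6 kg.
Tool frame: the origin (TCP) lies between the finger pads; the fingertips stand 14 mm ahead of it and the grasp point (between the pads) lies 5 mm behind it; z points along the fingers, y is the line along which they close (so a half turn about z gives the same grasp; the last joint's range is limited). The gripper opens to 85 mm and grips with 20 to 120 N. Pads are 22 mm wide; open, the fingers measure 114 mm over their backs; the gripper's body (76 mm by 85 mm) begins 54 mm behind the grasp point. The pads swing forward as they close: fully open they stand 13 mm farther back than shut.
Start: joints at [1.554, 0.04, 0.085, 0, -1.615, -0.334], TCP at [0.206, 0.563, 0.245] pointing down, gripper open.
Joint ranges: [-2.56, 2.56], [-1.29, 2.01], [-1.08, 1.49], [-3.29, 1.98], [-2.81, -0.18], [-2.99, 2.99]. Speed limits (rad/s): [2.57, 2.57, 3.01, 3.14, 3.14, 3.14].

### API

Orientations are given as a 3x3 rotation matrix whose columns are the frame's x, y, z axes.
In Python, from station import ctrl, optics gives the robot as it stands. Calls block until the motion is done:
- ctrl.movep(position, orientation): joint-space move of the TCP to a pose.
- ctrl.servo_line(position, orientation=None, speed=0.15, max_force=None): straight line of the TCP; orientation=None keeps the orientation; speed is the mean speed in m/s. With max_force (N) it stops when the force on the tool has changed by that much, and returns True; else False.
- ctrl.set_joints(angles): joint-space move.
- ctrl.grip(opening): finger opening in m; the grip force is fixed at half the most; returns when the fingers have stopped.
- ctrl.sleep(seconds).
- ctrl.solve_ik(position, orientation): joint angles nearest the present ones, or None.
- ctrl.state(): the state.
- optics.capture(name): name is "scene" or "side" or "wrist"; returns the picture (480x640x3 uint8, blue, green, red); there is no depth.
- optics.camera_model(name): a dict with "K" (3x3 intrinsics, pixels), "R" (3x3) and "t" (3): a world point X has camera coordinates R X + t. Camera axes: x right, y down, z forward; pixel columns grow to the right and rows downward; lengths in m; the calibration is good to about 2 mm. A picture is of the moment at which its call begins: read the wrist's pose just before it. camera_model takes no time and is no camera call; for the wrist camera it gives the pose at the moment of the call.
A pose or a line that the arm cannot do raises ctrl.Unreachable and nothing moves.
- ctrl.hand_in(): hands the job in; it is judged then, once.
The state is a dict: "clock": time; "joint_positions": joint angles; "joint_vel": joint speeds; "effort": joint torques, N m; "eef_pos": TCP position; "tool_rot": TCP orientation; "wrist_force": force on the tool from outside, world axes, zero at the start; "wrist_torque": the same for the moment, N m; "opening": finger opening in m; "grasp_force": force on a finger pad.
Only numpy, scipy, OpenCV 4.12 (cv2) and the standard library are available. Lean on these libraries where they do the work, as an engineer would, in place of code of your own. Each camera call takes 0.05 s, during which the arm holds its last target. There are 200 camera calls.

### The job

Ready the square amber bottle for the autoclave: keeping it upright, stand it fully down in the square pocket of the bench holder so that it cannot turn, screw its cap clockwise until it bottoms out, then back the cap off a quarter turn so that the bottle can vent. Finish while still gripping the cap in that position, so that a colleague can stick tape across it; do not let go. Leave the tape roll, the round amber bottle and the marker where they are.

Things in the scene. Friction and masses are not known exactly. Their poses are not given: they have to be found in the camera images.
- bottle_center (a point): loose square amber bottle with its screw cap on, 0.27 to 0.44 kg: body 62 x 62 mm in plan, 94 mm high, tapered shoulder to 105 mm, then neck and cap; 136 mm high with the cap down. The point is on its axis, 65 mm above the underside; x, y parallel to the sides, z up. The foot is stepped in 3 mm all round (8 mm high) as a lead-in. May be carried by the body or by the cap.
- bottle_cap: the bottle's ribbed black screw cap, 44 mm across, 26 mm high; origin on its axis at half height, 123 mm above the bottle's underside when right down and 0.8 mm higher per radian unscrewed. Clockwise from above tightens. Thread friction about 0.06 N m; it stays where it is left. z up, x turns with the cap.
- cap_turn (a joint): how far the cap is unscrewed, rad, relative to the bottle: 0 = bottomed out on its hard stop, positive = unscrewed (anticlockwise seen from above). Starts at 2.0 to 3.2; a quarter turn is 1.571.
- pocket_floor (a point): centre of the floor, 12 mm above the bench, of the holder's pocket: aluminium plate 150 (x) x 130 mm fixed to the bench, grey block 98 x 98 mm on it, rim 50 mm above the bench. Pocket 65 x 65 mm (1.5 mm play each side), flared to 79 mm in its top 10 mm. x, y parallel to its sides, z up; sight slot in the -x wall. The bottle fits in all four quarter-turn orientations.
- tape_roll: roll of yellow label tape lying flat, 94 mm across, 19 mm high; origin under its centre
- round_bottle: round amber bottle with a black cap, 54 mm across, 94 mm high, smaller than the square one; not to be used; origin under its centre
- marker: marker pen lying flat, 140 mm long, 13 mm thick; origin under its centre
There are look-alikes about, which are no part of the job. What is shaped like the part that bears bottle_center but blue or green is not meant.

How it is judged:
By the outcome, as a careful person would: the job done as asked, in the order asked, and still so for the second after the job is handed in, while the arm keeps its last pose, push and grip.
It also fails if it takes over 67 s, if anything falls off the work surface, if the arm or the gripper's body presses on something with over 40 N, if the wrist force passes 120 N, or if a joint passes its speed limit or range.

## Working session

There is one attempt and no reset: what is moved stays moved. The work goes in short steps, each a Python script; the robot and the scene stay as the last script left them, time stands still between calls to the robot, and variables do not carry over. Pictures are saved under pics/ and viewed, at most 10 in all, crops included, and the job is handed in when it is done.

```bash
mkdir -p pics; ls
python3 - <<'E'
from station import ctrl, optics
import cv2,numpy as np
for n in ("scene","side"):
    im=optics.capture(n); cv2.imwrite(f"pics/{n}0.png",im)
    c=optics.camera_model(n); print(n,np.round(c["K"],1).tolist(),np.round(c["R"],4).tolist(),np.round(c["t"],4))
s=ctrl.state(); print(s["clock"],s["eef_pos"],np.round(s["tool_rot"],3).tolist(),s["opening"])
E
```

```text
pics
scene [[625.2, 0.0, 313.1], [0.0, 625.2, 241.2], [0.0, 0.0, 1.0]] [[0.7565, -0.6539, -0.0126], [-0.4362, -0.4901, -0.7547], [0.4873, 0.5764, -0.656]] [-0.4773  0.3361  1.0732]
side [[531.8, 0.0, 329.8], [0.0, 531.8, 235.8], [0.0, 0.0, 1.0]] [[0.8709, -0.4909, 0.0245], [-0.1711, -0.3496, -0.9212], [0.4607, 0.798, -0.3884]] [-0.5483  0.1993  0.7855]
0.1 [0.20601324 0.56323069 0.24438027] [[0.939, -0.344, -0.0], [-0.344, -0.939, -0.002], [0.0, 0.002, -1.0]] 0.08569229766702054
```

View pics/scene0.png

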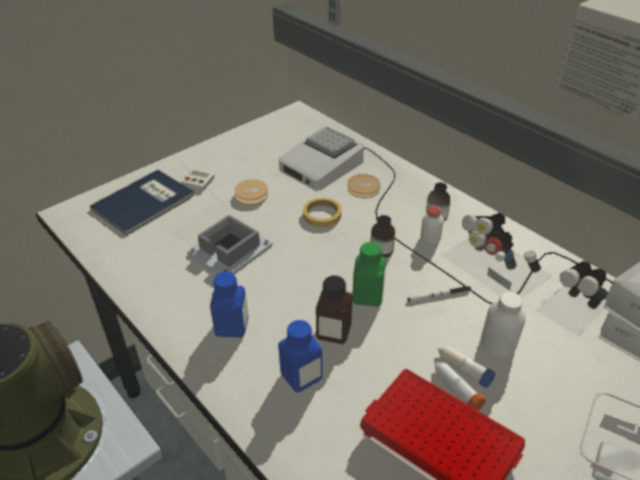

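View pics/side0.png

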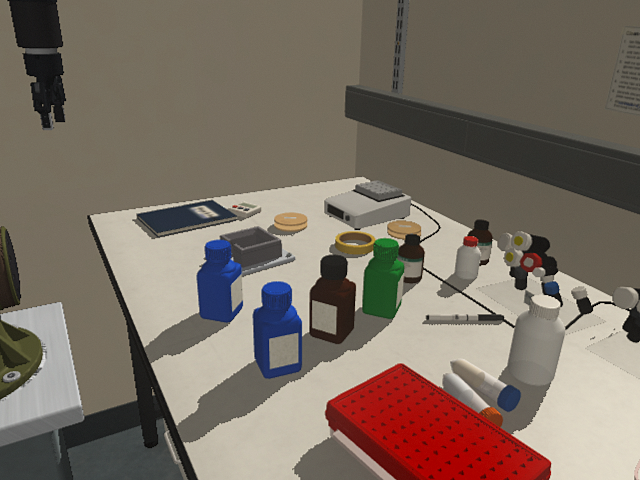

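The scene view shows the amber square bottle with its cap at (334,287), and the holder at (229,240). The green bottle is close by at (370,280), with blue ones at (228,305) and (301,355). I'll localise roughly, then refine with the wrist camera.

```bash
cat > h.py <<'E'
from station import ctrl, optics
import cv2,numpy as np
def bp(c,uv,z):
    d=c["R"].T@np.linalg.solve(c["K"],[uv[0],uv[1],1.]); o=-c["R"].T@c["t"]
    return (o+d*(z-o[2])/d[2])
def proj(c,P):
    q=(np.asarray(P)@c["R"].T+c["t"])@c["K"].T; return q[:,:2]/q[:,2:]
def down(yaw): # tool x at yaw, z down
    c,s=np.cos(yaw),np.sin(yaw); return np.array([[c,s,0],[s,-c,0],[0,0,-1.]])
E
python3 - <<'E'
from h import *
c=optics.camera_model("scene")
for n,uv,z in [("cap",(334,285),.138),("holder",(229,236),.05),("green",(371,250),.138),("blue1",(227,281),.138),("blue2",(300,330),.138),("round",(383,224),.094),("tape",(322,211),.019)]:
    print(n,np.round(bp(c,uv,z),3))
c=optics.camera_model("side")
for n,uv,z in [("cap",(334,263),.138),("holder",(252,243),.05),("green",(384,246),.138),("blue1",(218,247),.138),("blue2",(276,289),.138)]:
    print(n,np.round(bp(c,uv,z),3))
c=optics.camera_model("wrist"); s=ctrl.state()
print("wristcam in tool",np.round(s["tool_rot"].T@(-c["R"].T@c["t"]-s["eef_pos"]),3),np.round(c["R"]@s["tool_rot"],2).tolist(),c["K"][0,0])
for p in ([.5,0,.35],[.45,.1,.35]):
  for y in (0,1.57,-1.57,3.14):
    q=ctrl.solve_ik(p,down(y)); print(p,y,None if q is None else np.round(q,2))
E
```

```text
cap [ 0.538 -0.169  0.138]
holder [0.526 0.164 0.05 ]
green [ 0.656 -0.146  0.138]
blue1 [ 0.396 -0.03   0.138]
blue2 [ 0.421 -0.211  0.138]
round [ 0.771 -0.07   0.094]
tape [0.766 0.123 0.019]
cap [ 0.534 -0.177  0.138]
holder [0.52  0.141 0.05 ]
green [ 0.643 -0.158  0.138]
blue1 [ 0.391 -0.038  0.138]
blue2 [ 0.418 -0.214  0.138]
wristcam in tool [ 0.072  0.    -0.128] [[0.0, 1.0, 0.0], [-0.96, 0.0, -0.28], [-0.28, 0.0, 0.96]] 393.4348518015308
[0.5, 0, 0.35] 0 [ 0.4  -0.19  0.06  0.   -1.82  1.17]
[0.5, 0, 0.35] 1.57 [ 0.4  -0.19  0.06  0.   -1.82  2.74]
[0.5, 0, 0.35] -1.57 [ 0.4  -0.19  0.06  0.   -1.82 -0.4 ]
[0.5, 0, 0.35] 3.14 [ 0.4  -0.19  0.06  0.   -1.82 -1.98]
[0.45, 0.1, 0.35] 0 [ 0.66 -0.29 -0.02  0.   -1.84  0.91]
[0.45, 0.1, 0.35] 1.57 [ 0.66 -0.29 -0.02  0.   -1.84  2.48]
[0.45, 0.1, 0.35] -1.57 [ 0.66 -0.29 -0.02  0.   -1.84 -0.66]
[0.45, 0.1, 0.35] 3.14 [ 0.66 -0.29 -0.02  0.   -1.84 -2.23]
```

Run:
```python
from h import *
import pickle
D={}
for n,p in (("hold",[.53,.15,.24]),("bot",[.54,-.173,.30])):
    ctrl.movep(p,down(0)); ctrl.sleep(.2)
    c=optics.camera_model("wrist"); im=optics.capture("wrist"); D[n]=(c,im); cv2.imwrite(f"pics/w_{n}.png",im)
    print(ctrl.state()["clock"],ctrl.state()["eef_pos"])
pickle.dump(D,open("d.pkl","wb"))
```

```text
2.25 [0.52989782 0.15051017 0.23994961]
3.7417 [ 0.54021591 -0.17210089  0.29982141]
```

View pics/w_hold.png

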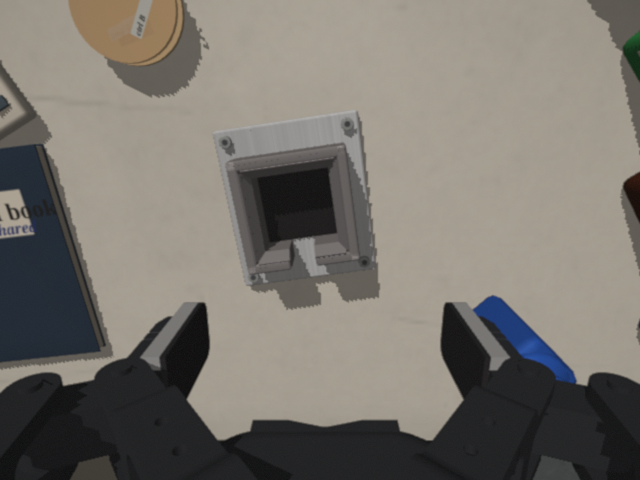

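View pics/w_bot.png

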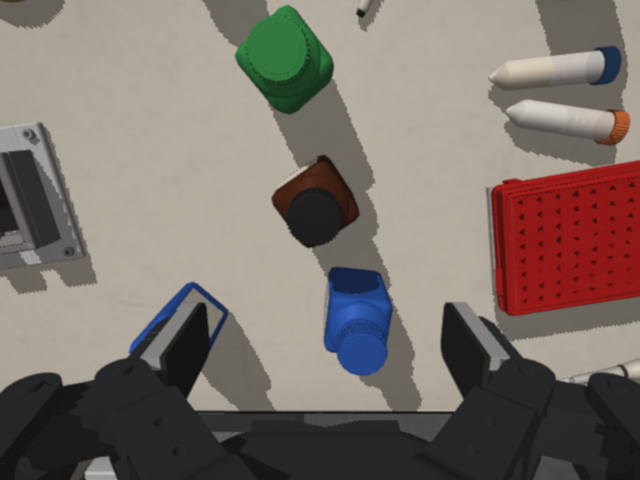

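The holder block is at about (297,205), with its slot towards the robot. The amber cap is at (314,217). I'll enlarge both.

Run:
```python
import pickle,cv2
D=pickle.load(open("d.pkl","rb"))
a=D["hold"][1][100:300,200:390]; b=D["bot"][1][145:255,260:370]
cv2.imwrite("pics/ch.png",cv2.resize(cv2.convertScaleAbs(a,alpha=1.5),None,fx=3,fy=3,interpolation=cv2.INTER_CUBIC))
cv2.imwrite("pics/cb.png",cv2.resize(cv2.convertScaleAbs(b,alpha=2.2),None,fx=5,fy=5,interpolation=cv2.INTER_CUBIC))
```

```text
(no output)
```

View pics/ch.png

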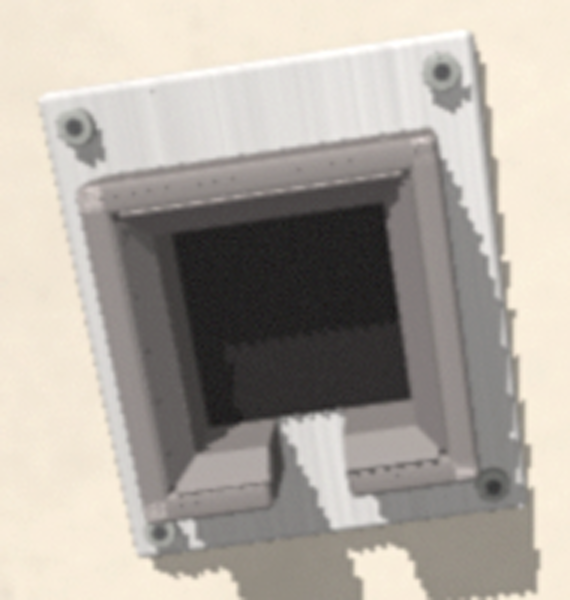

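View pics/cb.png

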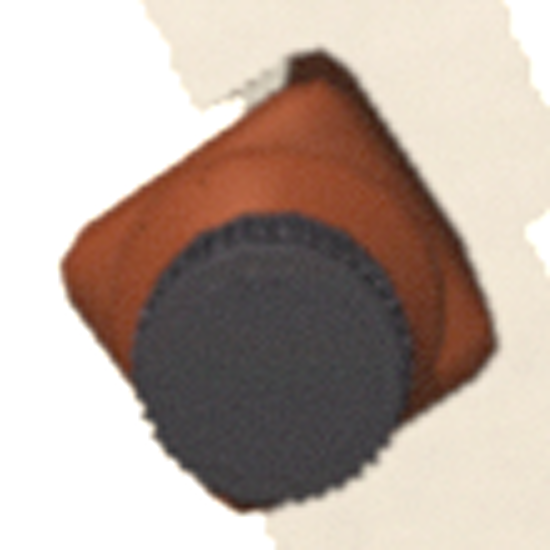

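Run:
```python
from h import *
import pickle
from scipy.optimize import least_squares
D=pickle.load(open("d.pkl","rb"))
c=D["hold"][0]
f=lambda p:(np.array(p,float)+.5)/3-.5+[200,100]
rim=f([(82,187),(435,131),(478,480),(147,517)]);inn=f([(118,215),(408,170),(445,457),(178,492)]);dk=f([(173,235),(388,205),(410,400),(207,425)]);pl=f([(40,97),(470,32),(520,505),(137,556)])
def sq(x,y,a,hx,hy,z):
    # TL=+x+y, TR=+x-y, BR=-x-y, BL=-x+y
    L=np.array([(hx,hy),(hx,-hy),(-hx,-hy),(-hx,hy)]); R=np.array([[np.cos(a),-np.sin(a)],[np.sin(a),np.cos(a)]])
    return np.c_[L@R.T+[x,y],np.full(4,z)]
def res(v):
    x,y,a,zp=v
    return np.concatenate([proj(c,sq(x,y,a,.049,.049,.05))-rim,proj(c,sq(x,y,a,.0395,.0395,.05))-inn,proj(c,sq(x,y,a,.0325,.0325,.04))-dk,proj(c,sq(x,y,a,.075,.065,zp))-pl]).ravel()
s=least_squares(res,[.53,.15,0,.01],loss="soft_l1"); print(s.x); print(np.round(res(s.x).reshape(-1,2),1).tolist())
c=D["bot"][0]
g=lambda p:(np.array(p,float)+.5)/5-.5+[260,145]
print("cap",bp(c,g((272,373)),.138))
for n,p in (("L",(135,373)),("R",(408,373)),("T",(272,240)),("B",(272,507))): print(n,bp(c,g(p),.138))
for a,b in (((90,230),(290,85)),((340,70),(465,245)),((497,350),(405,425)),((65,285),(135,390))):
    d=bp(c,g(b),.094)-bp(c,g(a),.094); print(np.degrees(np.arctan2(d[1],d[0]))%90, np.linalg.norm(d))
print([bp(c,g(p),.094).round(4) for p in ((62,265),(322,48),(497,345))])
```

```text
[0.53076109 0.17465095 0.14229052 0.00514416]
[[-2.7, -0.5], [1.8, 0.4], [1.8, 0.6], [-0.5, 3.3], [-0.6, 0.4], [0.4, 1.3], [0.4, -0.7], [-2.1, -0.1], [-6.4, -0.5], [-0.6, -1.6], [2.4, 8.2], [-3.5, 9.9], [-0.2, -2.0], [1.8, -1.9], [3.0, -0.4], [0.5, -0.1]]
cap [ 0.54237015 -0.16436484  0.138     ]
L [ 0.54232184 -0.14365353  0.138     ]
R [ 0.54241811 -0.18492447  0.138     ]
T [ 0.56263557 -0.16447169  0.138     ]
B [ 0.52114194 -0.16425292  0.138     ]
35.59524507042732 0.04204266270271608
36.18605660799443 0.03641394970267158
40.56768333217991 0.0207797927968148
31.941963847833676 0.021883068834897944
[array([ 0.5507, -0.1272,  0.094 ]), array([ 0.5873, -0.1718,  0.094 ]), array([ 0.5369, -0.2022,  0.094 ])]
```

Run:
```python
from h import *
import pickle
from scipy.optimize import least_squares
D=pickle.load(open("d.pkl","rb")); c=D["hold"][0]
f=lambda p:(np.array(p,float)+.5)/3-.5+[200,100]
inn=f([(118,215),(408,170),(445,457),(178,492)]);pl=f([(40,97),(470,32),(520,505),(137,556)])
def sq(x,y,a,hx,hy,z):
    L=np.array([(hx,hy),(hx,-hy),(-hx,-hy),(-hx,hy)]); R=np.array([[np.cos(a),-np.sin(a)],[np.sin(a),np.cos(a)]])
    return np.c_[L@R.T+[x,y],np.full(4,z)]
r1=lambda v:(proj(c,sq(*v[:3],.0395,.0395,.05))-inn).ravel()
r2=lambda v:(proj(c,sq(*v[:3],.065,.075,.006))-pl).ravel()
r3=lambda v:(proj(c,sq(*v[:3],.075,.065,.006))-pl).ravel()
for r in (r1,r2,r3):
    s=least_squares(r,[.53,.17,.1]); print(s.x,s.cost)
# pick
P=[.5425,-.1645]; R=down(.255)
ctrl.movep([*P,.21],R)
print(ctrl.servo_line([*P,.124],speed=.08,max_force=12)); 
ctrl.grip(0.03); s=ctrl.state(); print(s["opening"],s["grasp_force"],s["eef_pos"],s["wrist_force"])
ctrl.servo_line([*P,.145],speed=.08); ctrl.sleep(.3); s=ctrl.state()
print(s["opening"],s["wrist_force"],s["wrist_torque"],s["clock"])
for n in ("scene","wrist"): cv2.imwrite(f"pics/lift_{n}.png",optics.capture(n))
```

```text
[0.53098261 0.17425057 0.14811388] 2.852098313973546
[0.53110301 0.17623737 0.14423538] 467.2961274267426
[0.52970949 0.17579905 0.14025509] 5.088515474583625
False
0.04252555627060434 60.62368869781494 [ 0.5427104  -0.16441043  0.12452691] [-0.01846041  1.63796334  2.8434246 ]
0.042362811772021676 [ 0.33715303  0.19447928 -2.08946467] [ 0.00470223  0.0072914  -0.04484068] 6.6
```

View pics/lift_wrist.png

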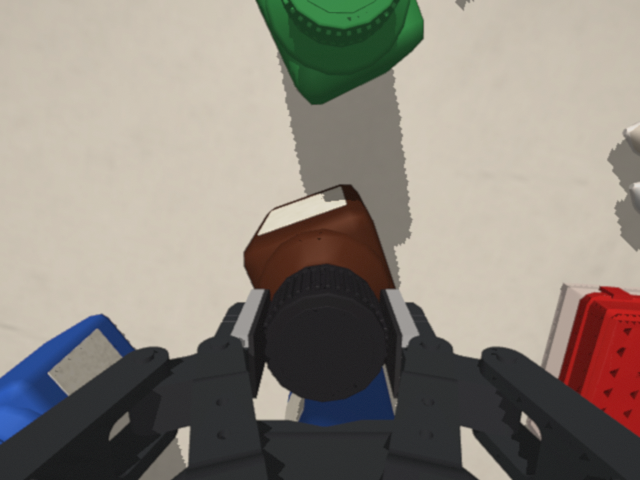

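The wrist view shows the cap gripped centrally at (325,330), with the bottle hanging below and its edges at (245,255), (345,187) and (395,280). I'll enlarge this to check the yaw in the grip.

Run:
```python
import cv2
a=cv2.imread("pics/lift_wrist.png")[175:325,235:410]
cv2.imwrite("pics/lc.png",cv2.resize(cv2.convertScaleAbs(a,alpha=2.2),None,fx=4,fy=4,interpolation=cv2.INTER_CUBIC))
```

```text
(no output)
```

View pics/lc.png

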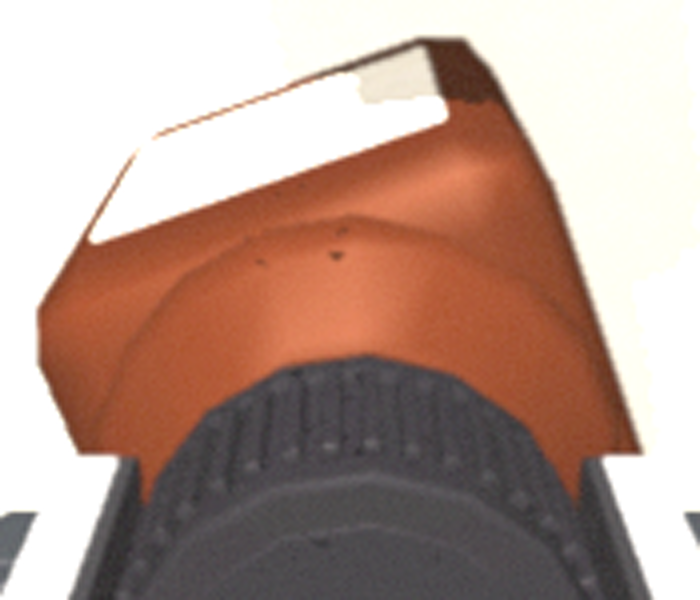

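Run:
```python
from h import *
c=optics.camera_model("wrist")
g=lambda p:(np.array(p,float)+.5)/4-.5+[235,175]
for a,b in (((95,243),(447,120)),((155,135),(425,42)),((555,190),(638,450))):
    d=bp(c,g(b),.1)-bp(c,g(a),.1); print(np.degrees(np.arctan2(d[1],d[0]))%90)
s=ctrl.state();print(s["tool_rot"][:,0],s["wrist_force"],s["clock"])
```

```text
34.30444058554125
33.76844325057897
33.65937127335479
[ 9.67670044e-01  2.52219205e-01 -3.97417312e-04] [-0.42738867 -0.18045283 -2.56244267] 6.7
```

Run:
```python
from h import *
p=ctrl.state()["eef_pos"]
H=[.531,.1745]; R=down(1.378)
ctrl.servo_line([p[0],p[1],.31],speed=.2)
ctrl.movep([*H,.30],R); 
ctrl.servo_line([*H,.195],speed=.15); ctrl.sleep(.3)
s=ctrl.state(); f0=s["wrist_force"]; print(s["clock"],f0,s["joint_positions"].round(2) if hasattr(s["joint_positions"],"round") else s["joint_positions"])
cv2.imwrite("pics/pre_side.png",optics.capture("side"))
hit=ctrl.servo_line([*H,.1365],speed=.04,max_force=10)
s=ctrl.state(); print(hit,s["eef_pos"],s["wrist_force"],s["wrist_torque"],s["clock"],s["opening"])
```

```text
10.1083 [ 0.27867832  0.10934384 -3.41244118] [ 0.68 -0.07 -0.11  0.   -1.53  2.27]
False [0.53108406 0.17460427 0.13688806] [-1.45458877  2.18770179 -0.25577506] [ 0.72027419  0.54469169 -0.06262647] 11.7667 0.04268440103625177
```

Run:
```python
from h import *
H=[.531,.1745]
hit=ctrl.servo_line([*H,.133],speed=.02,max_force=10); ctrl.sleep(.2)
s=ctrl.state(); z0=s["eef_pos"][2]; print(hit,s["eef_pos"],s["wrist_force"].round(2),s["wrist_torque"].round(3),s["clock"])
yaw=1.378; z=z0
for i in range(28):
    yaw-=.15; z-=.15*.0008
    q=ctrl.solve_ik([*H,z],down(yaw)); ctrl.set_joints(q); s=ctrl.state()
    ty=np.arctan2(s["tool_rot"][1,0],s["tool_rot"][0,0])
    print(i,round(yaw,3),round(ty,3),round(s["eef_pos"][2],4),s["wrist_force"].round(1),s["wrist_torque"].round(3),round(s["clock"],1))
    if abs(s["wrist_torque"][2])>.35: break
```

```text
True [0.53142746 0.1752614  0.13654484] [-3.78  1.16  5.74] [ 0.554  1.204 -0.073] 12.175
0 1.228 1.232 0.1367 [-1.5  1.5  0.3] [0.726 0.492 0.05 ] 12.4
1 1.078 1.084 0.1365 [-0.8  0.6 -0.7] [0.658 0.287 0.019] 12.7
2 0.928 0.935 0.1363 [-0.3 -0.  -0. ] [ 0.657  0.082 -0.076] 13.0
3 0.778 0.785 0.1362 [0.1 2.  0.3] [ 0.553 -0.068 -0.088] 13.2
4 0.628 0.636 0.136 [0.5 1.4 0.2] [ 0.36  -0.147 -0.026] 13.5
5 0.478 0.486 0.1358 [-0.1  1.6 -0.4] [ 0.197 -0.153 -0.1  ] 13.8
6 0.328 0.336 0.1357 [ 0.9 -0.4 -0. ] [ 0.095 -0.125 -0.005] 14.0
7 0.178 0.186 0.1355 [0.5 0.1 0.5] [-0.052 -0.065 -0.12 ] 14.3
8 0.028 0.036 0.1354 [-0.5 -0.7 -0. ] [-0.193  0.103 -0.044] 14.6
9 -0.122 -0.114 0.1353 [-1.2 -0.5 -0.7] [-0.238  0.139 -0.019] 14.8
10 -0.272 -0.264 0.1352 [-0.9 -0.4 -0.7] [-0.14   0.166 -0.015] 15.1
11 -0.422 -0.414 0.1351 [-0.2 -0.2  0. ] [-0.062  0.151 -0.019] 15.4
12 -0.572 -0.564 0.1349 [-0.4 -0.3  0.5] [-0.155  0.44  -0.012] 15.6
13 -0.722 -0.714 0.1348 [-1.4 -0.8  0.4] [-0.355  0.61  -0.101] 15.9
14 -0.872 -0.864 0.1346 [-1.1 -0.5 -0.5] [-0.326  0.496  0.017] 16.2
15 -1.022 -1.014 0.1345 [-0.8  0.  -0.2] [-0.298  0.502 -0.006] 16.4
16 -1.172 -1.164 0.1344 [-1.2 -0.4 -0.4] [-0.181  0.479 -0.048] 16.7
17 -1.322 -1.314 0.1343 [-1.  -0.7 -1.2] [-0.058  0.446 -0.001] 17.0
18 -1.472 -1.463 0.1343 [-5.2 -0.3  3. ] [-0.285  1.822  0.508] 17.2
```

Run:
```python
from h import *
H=[.531,.1745]; z=.1341
def go(yaw,z):
    ctrl.set_joints(ctrl.solve_ik([*H,z],down(yaw))); T=[];F=[]
    for _ in range(8):
        ctrl.sleep(.03); s=ctrl.state(); T.append(s["wrist_torque"][2]); F.append(s["wrist_force"])
    ty=np.arctan2(s["tool_rot"][1,0],s["tool_rot"][0,0])
    print(round(yaw,3),round(ty,4),round(s["eef_pos"][2],4),np.mean(F,0).round(1),np.mean(T).round(3),round(s["opening"],4),round(s["clock"],1))
go(-1.472,z); go(-1.51,z)
cv2.imwrite("pics/stop_side.png",optics.capture("side")); cv2.imwrite("pics/stop_scene.png",optics.capture("scene"))
y=-1.51
for i in range(13):
    y+=.03; go(y,z+.0008*.03*i)
```

```text
-1.472 -1.4662 0.1343 [-5.4 -0.7  2.9] 0.679 0.0425 17.8
-1.51 -1.5028 0.1343 [-5.4 -1.   2.7] 1.364 0.0423 18.3
-1.48 -1.4739 0.1343 [-5.5 -0.9  2.7] 0.854 0.0419 18.9
-1.45 -1.445 0.1343 [-5.3 -0.6  2.8] 0.272 0.0424 19.4
-1.42 -1.4198 0.1343 [-4.4 -1.9  2.4] 0.133 0.0419 19.9
-1.39 -1.3903 0.1343 [-2.  -2.3  2. ] 0.051 0.0423 20.4
-1.36 -1.3603 0.1343 [-0.8 -2.   1.7] 0.058 0.0425 21.0
-1.33 -1.3302 0.1343 [ 0.  -1.7  1.5] 0.052 0.0426 21.5
-1.3 -1.3003 0.1343 [-0.1 -1.9  2. ] 0.052 0.0421 22.0
-1.27 -1.2702 0.1343 [ 0.4 -2.1  2.4] 0.056 0.0424 22.5
-1.24 -1.2403 0.1344 [ 0.2 -1.4  2.3] 0.043 0.0424 23.0
-1.21 -1.2103 0.1343 [ 0.5 -1.6  2.6] 0.027 0.0426 23.5
-1.18 -1.1803 0.1344 [ 0.6 -1.8  2.6] 0.036 0.0421 24.1
-1.15 -1.1503 0.1344 [ 0.8 -1.8  3.2] 0.039 0.0425 24.6
-1.12 -1.1203 0.1344 [ 0.8 -1.8  3.2] 0.042 0.0425 25.1
```

Run:
```python
from h import *
H=[.531,.1745]
for y in np.arange(-.95,.14,.17).tolist()+[.139]:
    z=.1341+.0008*(y+1.43); ctrl.set_joints(ctrl.solve_ik([*H,z],down(y)))
ctrl.sleep(.3); s=ctrl.state()
print(np.arctan2(s["tool_rot"][1,0],s["tool_rot"][0,0]),s["eef_pos"],s["wrist_force"],s["wrist_torque"],s["clock"])
T=[]
for n in ("scene","side"):
    b=optics.capture(n); cv2.imwrite(f"pics/end_{n}.png",b); a=cv2.imread(f"pics/stop_{n}.png")
    c=optics.camera_model(n); u,v=proj(c,[[.531,.1745,.08]])[0].astype(int); print(n,u,v)
    k=lambda im:cv2.resize(cv2.convertScaleAbs(im[v-40:v+40,u-40:u+40],alpha=2),None,fx=4.5,fy=4.5,interpolation=cv2.INTER_NEAREST)
    T.append(np.hstack([k(a),k(b)]))
w=np.vstack(T); cv2.imwrite("pics/cmp.png",cv2.resize(w,(600,600),interpolation=cv2.INTER_AREA))
```

```text
0.13754231968405642 [0.53102481 0.17451682 0.13540461] [0.48613633 0.94535081 2.41414402] [ 0.20489759 -0.29144096  0.0509447 ] 27.625
scene 226 222
side 250 223
```

View pics/cmp.png

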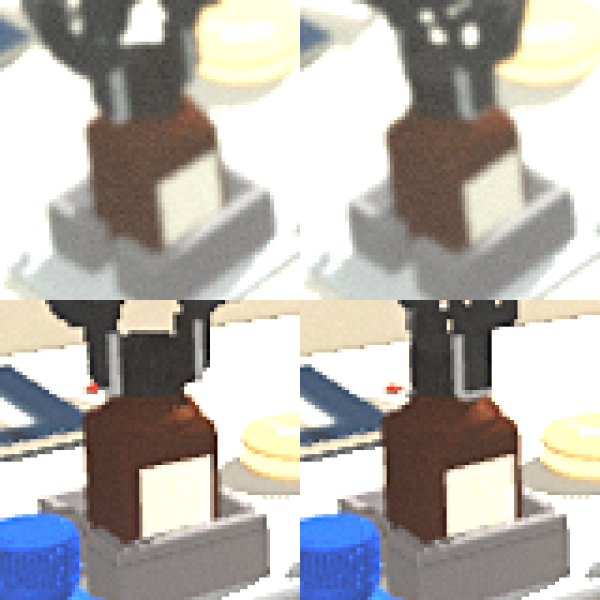

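The bottle's label has shifted right in both views, so the bottle has turned anticlockwise through the pocket play. I'll quantify that.

Run:
```python
from h import *
from scipy.optimize import least_squares
# label quad by threshold, minAreaRect-free: subpixel edges via intensity profile along rows
print("clk",ctrl.state()["clock"])
for n,box in (("scene",(186,182,80)),("side",(210,183,80))):
    c=optics.camera_model(n); E=[]
    x0,y0,w=box
    for k in ("stop","end"):
        im=cv2.imread(f"pics/{k}_{n}.png")[y0:y0+w,x0:x0+w].astype(float)
        g=im[:,:,0]  # blue: amber dark, label bright
        rows=[]
        r0,r1=(48,54) if n=="scene" else (46,54)
        for r in range(r0,r1):
            p=g[r]; th=55 if p.max()<150 else p[35:62].max()*.55
            a=next(i for i in range(33,60) if p[i]<th<=p[i+1]); L=a+(th-p[a])/(p[a+1]-p[a])
            b=next(i for i in range(a+3,70) if p[i]>=th>p[i+1]); Rr=b+(p[b]-th)/(p[b]-p[b+1])
            rows.append((L,Rr))
        E.append(np.median(rows,0)); 
    print(n,E, "shift",E[1]-E[0])
    # sensitivity: points on the label face (normal -y' or -x') for yaw .145+-
    for face in (-np.pi/2,):
        for lat in (-.023,.023):
            q=[]
            for a in (.145-.05,.145+.05):
                nn=np.array([np.cos(a+face),np.sin(a+face)]); t=np.array([-nn[1],nn[0]])
                P=np.array([.531,.1745])+.031*nn+lat*t; q.append(proj(c,[[*P,.07]])[0])
            print(" lat",lat,"px",q[0].round(1)-[x0,y0],"du per rad",((q[1]-q[0])/.1)[0].round(1))
```

```text
clk 27.725Traceback (most recent call last):
  File "<stdin>", line 16, in <module>
StopIteration
```

Run:
```python
from h import *
for n,(x0,y0),strips in (("scene",(186,182),{"labL":(38,47,52,60),"bodyL":(20,29,38,50)}),("side",(210,183),{"labL":(33,42,47,57),"labR":(51,62,46,54),"bodyL":(18,28,38,52)})):
    c=optics.camera_model(n)
    A,B=[cv2.imread(f"pics/{k}_{n}.png")[y0:y0+80,x0:x0+80] for k in ("stop","end")]
    up=lambda i:cv2.resize(i,None,fx=10,fy=10,interpolation=cv2.INTER_CUBIC)
    for s,(a,b,r,t) in strips.items():
        m=cv2.matchTemplate(up(B)[(r-1)*10:(t+1)*10,(a-4)*10:(b+4)*10],up(A)[r*10:t*10,a*10:b*10],cv2.TM_CCOEFF_NORMED)
        _,v,_,l=cv2.minMaxLoc(m); print(n,s,"du",l[0]/10-4,"dv",l[1]/10-1,round(v,3))
    for face in (-np.pi/2,np.pi):
        for lat in (-.031,-.023,.023,.031):
            q=[]
            for a in (.095,.195):
                nn=np.array([np.cos(a+face),np.sin(a+face)]); t=np.array([-nn[1],nn[0]])
                q.append(proj(c,[[*(np.array([.531,.1745])+.031*nn+lat*t),.07]])[0])
            print(" face",round(face,1),"lat",lat,"px",(q[0]-[x0,y0]).round(1),"du/rad",((q[1]-q[0])/.1)[0].round(1))
```

```text
scene labL du 1.4000000000000004 dv -1.0 0.997
scene bodyL du -0.10000000000000009 dv 0.19999999999999996 0.999
 face -1.6 lat -0.031 px [39.6 56.8] du/rad 20.3
 face -1.6 lat -0.023 px [42.4 55. ] du/rad 17.7
 face -1.6 lat 0.023 px [58.3 45.1] du/rad 2.7
 face -1.6 lat 0.031 px [61.  43.4] du/rad 0.1
 face 3.1 lat -0.031 px [21.4 44.4] du/rad -1.1
 face 3.1 lat -0.023 px [23.7 45.9] du/rad 1.7
 face 3.1 lat 0.023 px [37.2 55.2] du/rad 17.6
 face 3.1 lat 0.031 px [39.6 56.8] du/rad 20.3
side labL du 1.5 dv -0.9 0.991
side labR du 0.7000000000000002 dv 0.3999999999999999 0.982
side bodyL du -0.2999999999999998 dv 0.10000000000000009 0.995
 face -1.6 lat -0.031 px [34.1 52.6] du/rad 20.6
 face -1.6 lat -0.023 px [37.6 51.8] du/rad 18.6
 face -1.6 lat 0.023 px [57.2 47.4] du/rad 6.8
 face -1.6 lat 0.031 px [60.5 46.7] du/rad 4.7
 face 3.1 lat -0.031 px [21.2 43.1] du/rad -6.0
 face 3.1 lat -0.023 px [22.8 44.2] du/rad -2.7
 face 3.1 lat 0.023 px [32.4 51.3] du/rad 17.1
 face 3.1 lat 0.031 px [34.1 52.6] du/rad 20.6
```

Run:
```python
from h import *
H=[.531,.1745]; y=.219
ctrl.set_joints(ctrl.solve_ik([*H,.1341+.0008*(y+1.51)],down(y))); ctrl.sleep(.4); s=ctrl.state()
print(np.arctan2(s["tool_rot"][1,0],s["tool_rot"][0,0]),s["eef_pos"],s["wrist_force"],s["wrist_torque"],s["opening"],s["clock"])
for n,(x0,y0),(a,b,r,t) in (("scene",(186,182),(38,47,52,60)),("side",(210,183),(33,42,47,57))):
    cv2.imwrite(f"pics/fin_{n}.png",optics.capture(n))
    for ref in ("stop","end"):
        A,B=[cv2.resize(cv2.imread(f"pics/{k}_{n}.png")[y0:y0+80,x0:x0+80],None,fx=10,fy=10,interpolation=cv2.INTER_CUBIC) for k in (ref,"fin")]
        m=cv2.matchTemplate(B[(r-1)*10:(t+1)*10,(a-4)*10:(b+4)*10],A[r*10:t*10,a*10:b*10],cv2.TM_CCOEFF_NORMED)
        _,v,_,l=cv2.minMaxLoc(m); print(n,ref,"du",l[0]/10-4,l[1]/10-1)
a=cv2.imread("pics/fin_side.png")[120:320,130:430]; cv2.imwrite("pics/fin.png",cv2.resize(a,None,fx=2.6,fy=2.6,interpolation=cv2.INTER_CUBIC))
```

```text
0.21849791065849877 [0.53099088 0.17448748 0.13543217] [1.08197282 0.21723499 2.6440125 ] [ 0.19167667 -0.39855886  0.0304466 ] 0.042699611835402745 28.375
scene stop du 1.2999999999999998 -1.0
scene end du 0.09999999999999964 1.0
side stop du 1.4000000000000004 -0.7
side end du 0.0 1.0
```

View pics/fin.png

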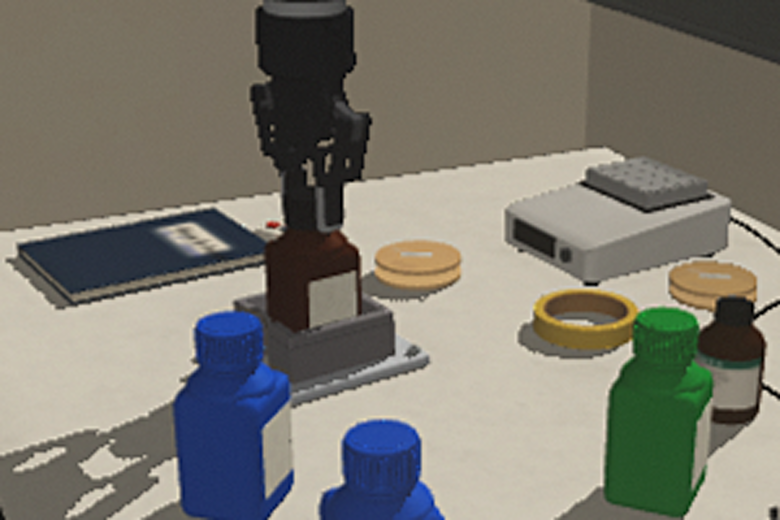

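The last picture shows the bottle upright and seated in the holder with the cap still gripped, and the bottle did not move on the final trim. The tape, round bottle and other items are undisturbed.

```bash
python3 -c "
from station import ctrl
print(ctrl.hand_in())"
```

```text
the job is handed in; nothing more can be done
None
```

I stood the square amber bottle fully down in the pocket, tightened its cap to the hard stop and backed it off a quarter turn (about 1.57 rad by my estimate, within roughly 0.03). The job is handed in with the cap still gripped, at about 28 s on the clock.

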